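# Slide the spare grilling plank under the weighted arm of its holder

## Task

One cedar grilling plank lies loose on the porch shelf top and belongs on the pile in the plank holder. Pick it up, lay it flat on the holder's front ledge lined up with the rails and let go of it, still short of the arm; then push it by its near end so that it slides under the weighted steel arm, on top of the other planks, until it is fully home against the back stop with the arm resting on it. Let the plank itself lift the arm: do not touch the arm with the gripper, and leave the pile, coaster, jar, tongs and grill topper where they are.

Things in the scene. Friction and masses are not known exactly. Their poses are not given: they have to be found in the camera images.
- plank_mid (a point): Centre of the loose grilling plank, a plain flat board of pale wood 120 (its x) by 58 (its y) by 14 mm thick (its z, up), about 55 g, lying flat on the work surface to one side; the point is 7 mm above its underside. Either end may lead.
- pile_high: Upper plank of the pile in the well, same size as the loose plank; origin at the centre of its underside, long side along x.
- pile_low: Lower plank of the pile in the well, same size; origin at the centre of its underside.
- coaster: Bystander: round grey stone coaster, 90 mm across, 9 mm high, flat on the work surface near the middle; origin at the centre of its underside.
- jar: Bystander: amber glass spice jar with steel cap, 48 mm across, 95 mm high, standing near the middle, farther from the robot; origin at the centre of its underside.
- tongs: Bystander: stainless tongs lying along their x, about 320 by 60 mm, 16 mm high, at the far left or right; origin at mid-length on the underside.
- topper: Bystander: slotted aluminium grill topper, a shallow tray 260 (x) by 190 (y) by 22 mm, on the side opposite the tongs; origin at the centre of its underside.
- holder: Plank holder of darker wood, fixed, on the other side of the middle from the loose plank. Origin: on its underside, mid-width, where the front ledge meets the well; x points from the ledge (robot side) to the back stop, z up. Ledge: flat block x -125 to 0, y -50 to 50, top at z = 37.5 mm. Well behind it: x 0 to 122, floor z = 8, holding a pile of two planks, pile top z = 36 (1.5 mm below the ledge).
- holder_mouth (a point): Entrance between the side rails, at holder (0, 0, 37.5) mm, axes as the holder. Rails: inner faces at y = +-32, tops at holder z = 46, from x = 0 back to the stop. Short flared guides of the same height run forward from the rails to x = -21, there 83 mm apart inside, outer corners at y = +-47.
- holder_home (a point): Where the centre of a fully home plank lies: holder (62, 0, 43) mm, axes as the holder; the plank lies along x, its near end at holder x = 2, its far end on the back stop, whose face is at holder x = 122 and whose top is at z = 49.
- presser: Weighted steel arm; origin on its hinge at holder (150, 0, 54) mm; it reaches to -x, turning about y. At rest (axes as the holder) its 18 mm round cross bar, 50 mm wide, lies on the pile at holder x = 70; from there a plate slopes up at 28 degrees towards the ledge, to holder x = 26, z = 58. A plank meets it with its leading end at x = 39 and wedges it up 14 mm; it presses with about 1.4 N, pushing takes 2 to 6 N.
- plank: The same loose plank; origin at the centre of its underside.
Mind the look-alikes: they are no part of the job. Leave any black, pink or red look-alike of the plank alone.

How it is judged:
On the way:
1. the plank lies flat on the holder's ledge, in line with the rails, let go, its centre still in front of the well (x of plank_mid in the frame of holder between -0.1 and -0.005 m and y of plank_mid in the frame of holder between -0.02 and 0.02 m and z of plank_mid in the frame of holder between 0.039 and 0.05 m and angle between plank_mid's own z axis and vertical below 0.1 rad and angle between the x axis of plank_mid and the x axis of holder, either way round below 0.2 rad and contact force between plank and the fingers below 0.05 N), for 0.2 s.
At the end, for the whole second after the job is handed in: The plank lies flat on the pile between the rails, within 4 mm of fully home against the back stop and within about 3 degrees of square, at rest, with the arm's weight (over 0.5 N) on it (x of plank_mid in the frame of holder between 0.058 and 0.067 m and y of plank_mid in the frame of holder between -0.006 and 0.006 m and z of plank_mid in the frame of holder between 0.039 and 0.047 m and angle between the x axis of plank_mid and the x axis of holder, either way round below 0.06 rad and angle between plank_mid's own z axis and vertical below 0.06 rad and contact force between presser and plank above 0.5 N and linear speed of plank below 0.01 m/s); the robot touches nothing.
It fails at once if the gripper touches the weighted arm (contact force between presser and the fingers above 0.5 N or contact force between presser and the arm above 0.5 N).
It fails at once if the pile is shifted by more than 8 mm (distance of any of pile_low, pile_high from where it was at the start of the episode above 0.008 m).
It fails at once if the coaster, jar, tongs or grill topper is shifted by more than 15 mm (distance of any of coaster, jar, tongs, topper from where it was at the start of the episode above 0.015 m).
It also fails if it takes over 59 s, if anything falls off the work surface, if the arm or the gripper's body presses on something with over 40 N, if the wrist force passes 120 N, or if a joint passes its speed limit or range.

## Robot

A 7-joint arm with a two-finger parallel gripper is mounted at the origin on the work surface. World frame = base frame: x ahead of the robot, y to its left, z up, the work surface at z = 0. Lengths are in m, angles in rad, forces in N, time in s.
With the tool pointing down it reaches from about 0.425 to 0.875 m from the base axis. Payload 4.7 kg.
Tool frame: the origin (TCP) lies midway between the tips of the shut fingers; the grasp point (between the pads) lies 19 mm behind it (ctrl.grip_point_offset is the distance from the TCP to the grasp point, in m); z points along the fingers, y is the line along which they close (so a half turn about z gives the same grasp; the last joint's range is limited). The gripper opens to 87 mm and grips with 3 to 60 N. Pads are 19 mm wide; open, the fingers measure 117 mm over their backs; the gripper's body (75 mm by 190 mm) begins 51 mm behind the grasp point.
Start: joints at [-1.113, 0.321, -0.07, 1.45, 0.023, 1.371, -0.057], TCP at [0.279, 0.587, 0.223] pointing down, gripper open.
Joint ranges: [-2.86, 2.86], [-0.3, 2.09], [-1.38, 1.24], [0.06, 2.45], [-1.56, 4.7], [0.09, 2.05], [-2.69, 2.69]. Speed limits (rad/s): [2.57, 2.57, 3.14, 3.14, 3.14, 3.14, 3.14].

## Interface

Orientations are given as a rotation vector (axis times angle).
In Python, from bench import ctrl gives the robot as it stands. The module is installed in compiled form; this text tells all that it offers.
- The arm moves only by the shell command python3 -m handwheel 'ROWS' [OPENING] [FORCE]. ROWS is JSON, a list of rows, each an object of numbers: "x", "y", "z": the shift along the tool's x, y, z in m; "wx", "wy", "wz": the turn, a rotation vector about the tool's x, y, z in degrees. A call has 1 to 10 rows; each row is the pose to reach, as a shift and turn from the pose commanded when the call began, along the tool's axes at that moment; what a row does not reach only later rows make up. A row lasts 1/12 s, in which the tool goes at most 41.7 mm and 7.16 degrees, less where a joint would pass 70% of its speed; a pose out of reach is approached as far as the arm can. A call with a gripper value outside its range is refused whole. OPENING is the finger opening in m, from 0 to 0.087, set as the call begins (- or left out, the last holds). The fingers move at their own pace and stop on an object; FORCE is the grip in N (left out, the last holds). Time passes only in rows, so rows that repeat a pose let the fingers close. It gives the time, the measured TCP pose, the force, the opening and the grip force at its end, in the units of the state.
- ctrl.get_state(): the state, without advancing time (a new reading comes with each control period).
- ctrl.get_image(name): name is "scene" or "side" or "wrist"; returns a dict with "image" (420x560x3 uint8, red, green, blue), "K" (3x3 intrinsics, pixels), "k1" (the pictures are not rectified: a ray, as slopes to the right and down, at radius r is drawn at 1 + k1 r^2 times it, then the intrinsics apply), "world_to_cam" (4x4, takes a point from world to camera coordinates); the wrist camera has in their place "hand_eye" (4x4, takes a point from camera to tool coordinates, whose origin is the TCP and whose axes are the flange's). Camera axes: x right, y down, z forward; pixel columns grow to the right and rows downward; lengths in m; the calibration is good to about 2 mm. A picture is of the moment at which its call begins: read the wrist's pose just before it. There is no depth.
- ctrl.close_job(): hands the job in; it is judged then, once.
The state is a dict: "time": time; "joint_positions": joint angles; "qd": joint speeds; "joint_torque": joint torques, N m; "position": TCP position; "tool_rot": TCP orientation; "ft_force": force on the tool from outside, world axes, zero at the start; "torque": the same for the moment, N m; "grip_width": opening from 0.0 (shut) to 1.0 (fully open); "grip_force": force on a finger pad.
Only numpy, scipy, OpenCV 4.12 (cv2) and the standard library are available. Lean on these libraries where they do the work, as an engineer would, in place of code of your own. Each camera call takes 0.05 s, during which the arm holds its last target. There are 200 camera calls.

## Working session

There is one attempt and no reset: what is moved stays moved. The work goes in short steps, Python scripts to look and compute and a shell command to move; the robot and the scene stay as the last step left them, time stands still between calls to the robot, and variables do not carry over. Pictures are saved under pics/ and viewed, at most 10 in all, crops included, and the job is handed in when it is done.

```bash
mkdir -p pics
cat > h.py <<'E'
import numpy as np, cv2
from scipy.spatial.transform import Rotation as R
from bench import ctrl
def cam(name):
    s=ctrl.get_state(); d=ctrl.get_image(name)
    if name=="wrist":
        T=np.eye(4);T[:3,:3]=R.from_rotvec(s["tool_rot"]).as_matrix();T[:3,3]=s["position"]
        c2w=T@np.array(d["hand_eye"])
    else: c2w=np.linalg.inv(np.array(d["world_to_cam"]))
    return d["image"],np.array(d["K"]),d["k1"],c2w
def save(name,f):
    im,K,k1,c=cam(name); cv2.imwrite(f"pics/{f}.png",im[:,:,::-1]); np.savez(f"pics/{f}.npz",im=im,K=K,k1=k1,c=c)
def px2w(f,pts,z):
    d=np.load(f"pics/{f}.npz"); K,k1,c=d["K"],float(d["k1"]),d["c"]
    u=cv2.undistortPoints(np.array(pts,float).reshape(-1,1,2),K,np.array([k1,0,0,0.])).reshape(-1,2)
    r=np.c_[u,np.ones(len(u))]@c[:3,:3].T; o=c[:3,3]
    z=np.broadcast_to(z,len(u))
    return o+r*((z-o[2])/r[:,2])[:,None]
def w2px(f,P):
    d=np.load(f"pics/{f}.npz"); K,k1,c=d["K"],float(d["k1"]),d["c"]; w=np.linalg.inv(c)
    return cv2.projectPoints(np.array(P,float).reshape(-1,1,3),cv2.Rodrigues(w[:3,:3])[0],w[:3,3],K,np.array([k1,0,0,0.]))[0].reshape(-1,2)
E
python3 - <<'E'
from h import *
save("scene","s0");save("side","d0")
a=cv2.imread("pics/s0.png");print(a.shape)
cv2.imwrite("pics/s0b.png",cv2.resize(a,(800,600),interpolation=cv2.INTER_CUBIC))
print(ctrl.get_state())
E
```

```text
(420, 560, 3)
{'time': 0.1, 'joint_positions': array([-1.11289427,  0.32174759, -0.07010441,  1.45158581,  0.0225958 ,
        1.37076731, -0.05689079]), 'qd': array([ 0.00181541, -0.00267265, -0.00096864, -0.00118953, -0.00016374,
       -0.00129887, -0.0013733 ]), 'joint_torque': array([ 5.51292669e-04, -4.92574668e+01, -4.05105958e-01, -3.13395917e+01,
       -6.41643419e-02,  3.95620940e-02,  5.40233782e-05]), 'position': array([0.27891102, 0.58656517, 0.22155538]), 'tool_rot': array([-6.91264692e-01, -3.06429141e+00,  2.66218139e-03]), 'ft_force': array([-0.79451213, -0.43224731,  0.65649908]), 'torque': array([0.01823618, 0.03872069, 0.03706243]), 'grip_force': 0.0, 'grip_width': 1.0020545306496111}
```

View pics/s0b.png

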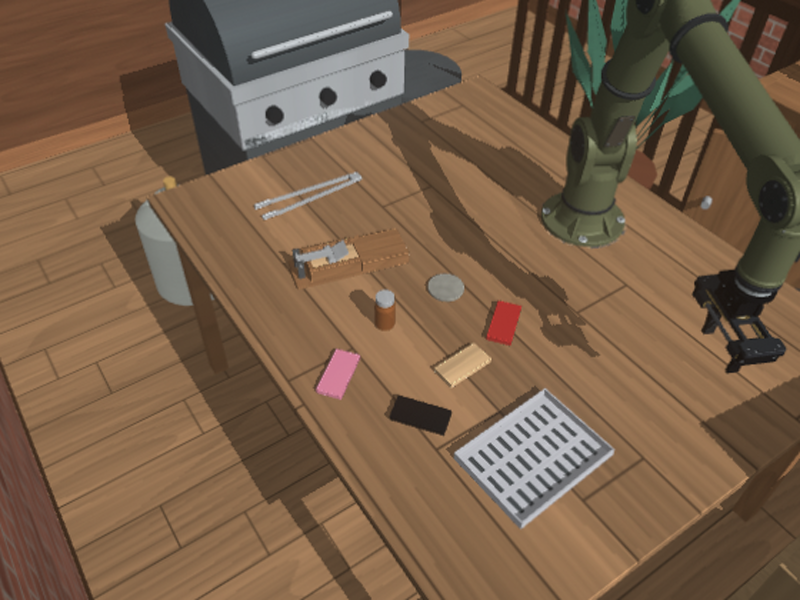

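In the 800x600 picture, four things could be taken for the plank: pale (462,364), red (504,322), pink (338,373) and black (420,414). The pale one fits the description. The holder is at about (350,257), with its ledge to the right, on the robot's side. Next I take a close crop of the pale board and the holder.

Run:
```python
import cv2,numpy as np
a=cv2.imread("pics/s0.png")
f=lambda x0,y0,w,h,s:cv2.resize(a[y0:y0+h,x0:x0+w],None,fx=s,fy=s,interpolation=cv2.INTER_CUBIC)
# plank crop origin (290,225) 8x ; holder crop origin (195,150) 8x
c=np.vstack([f(290,230,100,45,6),f(195,155,100,50,6)]);print(c.shape)
cv2.imwrite("pics/c0.png",c)
```

```text
(570, 600, 3)
```

View pics/c0.png

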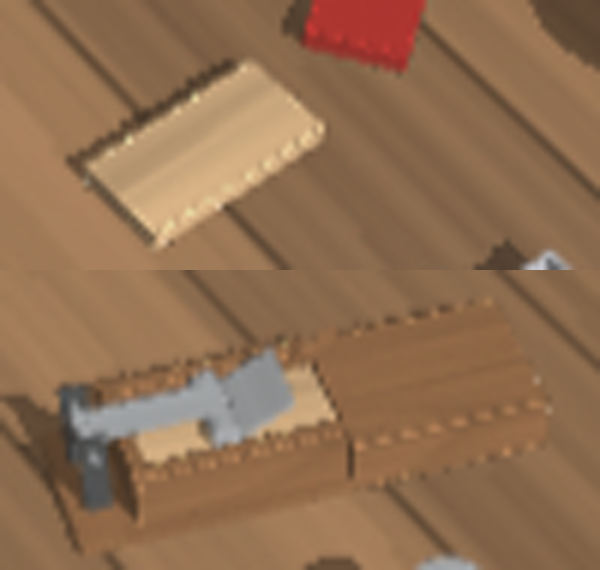

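View pics/d0.png

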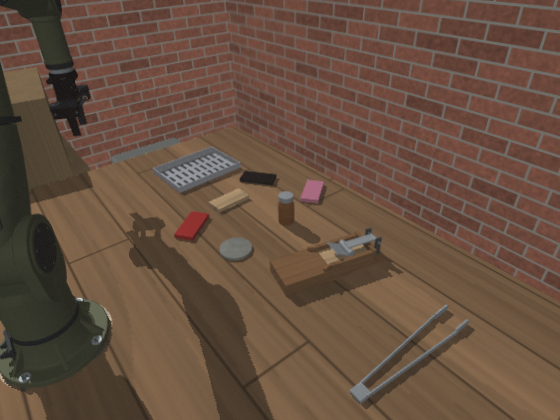

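The crop shows the pale plain board, with top corners at crop (85,170), (250,63), (323,125) and (157,237). The ledge corners are at (490,302), (545,403) and (350,438). The side view agrees: pale board at (229,200), holder at (325,258).

Run:
```python
from h import *
p=np.array([(85,170),(250,63),(323,125),(157,237)])/6+[290,230]
w=px2w("s0",p,0.014);print(w.round(4),w.mean(0).round(4));print([np.linalg.norm(w[i]-w[(i+1)%4]).round(4) for i in range(4)])
d=(w[1]-w[0]+w[2]-w[3]);print("yaw",np.degrees(np.arctan2(d[1],d[0])))
q=(np.array([(490,302),(545,403),(350,438)])-[0,270])/6+[195,155]
h=px2w("s0",q,0.0375);print(h.round(4));print(np.linalg.norm(h[0]-h[1]),np.linalg.norm(h[2]-h[1]))
d=h[2]-h[1];print("holder yaw",np.degrees(np.arctan2(d[1],d[0])), "mouth",h[2]+(h[0]-h[1])/2)
d=h[1]-h[0];print("yaw2",np.degrees(np.arctan2(d[1],d[0]))+90)
s=ctrl.get_state();M=R.from_rotvec(s["tool_rot"]).as_matrix();print(M.round(3),s["position"])
print(px2w("d0",[(229,201)],0.014), np.load("pics/d0.npz")["c"][:3,3])
```

```text
[[0.6442 0.2027 0.014 ]
 [0.526  0.1938 0.014 ]
 [0.5206 0.249  0.014 ]
 [0.6392 0.2584 0.014 ]] [0.5825 0.226  0.014 ]
[np.float64(0.1185), np.float64(0.0555), np.float64(0.119), np.float64(0.0559)]
yaw -175.58180941225964
[[ 0.4672 -0.2097  0.0375]
 [ 0.4915 -0.1158  0.0375]
 [ 0.6052 -0.1553  0.0375]]
0.09700756827727254 0.12032857365999686
holder yaw -19.15155714018072 mouth [ 0.59304017 -0.2022549   0.0375    ]
yaw2 165.47943901855442
[[-0.903  0.429 -0.001]
 [ 0.429  0.903 -0.002]
 [-0.    -0.002 -1.   ]] [0.27891102 0.58656517 0.22155538]
[[0.5745227 0.2044447 0.014    ]] [ 0.06021945 -0.72500121  0.69865315]
```

```bash
cat > go.py <<'E'
import sys
from h import *
# go.py x y z yaw_of_tool_y(deg): prints shift/turn needed
t=np.array([float(v) for v in sys.argv[1:4]]);a=np.radians(float(sys.argv[4]))
s=ctrl.get_state();M=R.from_rotvec(s["tool_rot"]).as_matrix()
y=np.array([np.cos(a),np.sin(a),0]);z=np.array([0,0,-1.]);T=np.c_[np.cross(y,z),y,z]
print("t",round(s["time"],2),"pos",s["position"].round(4),"yaw",np.degrees(np.arctan2(M[1,1],M[0,1])).round(2),"F",s["ft_force"].round(2),"w",round(s["grip_width"]*.087,4),round(s["grip_force"],2))
print("shift",(M.T@(t-s["position"])).round(4),"turn",np.degrees(R.from_matrix(M.T@T).as_rotvec()).round(2), "j7",s["joint_positions"].round(2))
E
python3 -m handwheel '[{"x":-0.04,"y":-0.02,"wz":-6},{"x":-0.08,"y":-0.04,"wz":-12},{"x":-0.11,"y":-0.05,"wz":-18},{"x":-0.145,"y":-0.065,"wz":-24},{"x":-0.18,"y":-0.08,"wz":-30},{"x":-0.215,"y":-0.1,"wz":-30},{"x":-0.25,"y":-0.115,"wz":-30},{"x":-0.285,"y":-0.13,"wz":-30},{"x":-0.32,"y":-0.145,"wz":-30},{"x":-0.343,"y":-0.156,"wz":-30}]' 0.087
python3 go.py 0.582 0.226 0.16 94.4
```

```text
t 0.1 pos [0.2789 0.5866 0.2216] yaw 64.58 F [-0.79 -0.43  0.66] w 0.0872 0.0
shift [-0.4285 -0.1954  0.0619] turn [-1.000e-01 -2.000e-02 -2.982e+01] j7 [-1.11  0.32 -0.07  1.45  0.02  1.37 -0.06]invalid input at $[0]: expected keys x, y, z, wx, wy, wz
```

```bash
python3 -m handwheel '[{"x":-0.11,"y":-0.05,"z":0,"wx":0,"wy":0,"wz":-15},{"x":-0.11,"y":-0.05,"z":0,"wx":0,"wy":0,"wz":-15},{"x":-0.11,"y":-0.05,"z":0,"wx":0,"wy":0,"wz":-15},{"x":-0.34,"y":-0.155,"z":0,"wx":0,"wy":0,"wz":-30},{"x":-0.34,"y":-0.155,"z":0,"wx":0,"wy":0,"wz":-30},{"x":-0.34,"y":-0.155,"z":0,"wx":0,"wy":0,"wz":-30},{"x":-0.34,"y":-0.155,"z":0,"wx":0,"wy":0,"wz":-30},{"x":-0.34,"y":-0.155,"z":0,"wx":0,"wy":0,"wz":-30},{"x":-0.34,"y":-0.155,"z":0,"wx":0,"wy":0,"wz":-30},{"x":-0.34,"y":-0.155,"z":0,"wx":0,"wy":0,"wz":-30}]' 0.087
python3 go.py 0.582 0.226 0.16 94.4
```

```text
time: 0.93
position: [0.5252, 0.2918, 0.2222]
tool_rot: [-0.107, 3.137, -0.008]
ft_force: [-0.1, -2.0, 0.2]
grip_width: 1.0
grip_force: 0.0
t 0.93 pos [0.5252 0.2918 0.2222] yaw 93.9 F [-0.11 -2.01  0.17] w 0.087 0.0
shift [-0.052  -0.0691  0.0627] turn [-0.3   0.14 -0.5 ] j7 [-0.64  0.21  0.1   1.58 -0.02  1.34  1.1 ]
```

```bash
python3 -m handwheel '[{"x":-0.052,"y":-0.069,"z":0.04,"wx":0,"wy":0,"wz":0},{"x":-0.052,"y":-0.069,"z":0.04,"wx":0,"wy":0,"wz":0},{"x":-0.052,"y":-0.069,"z":0.04,"wx":0,"wy":0,"wz":0},{"x":-0.052,"y":-0.069,"z":0.04,"wx":0,"wy":0,"wz":0},{"x":-0.052,"y":-0.069,"z":0.04,"wx":0,"wy":0,"wz":0}]' 0.087
python3 go.py 0.582 0.226 0.009 94.4
python3 - <<'E'
from h import *
save("wrist","w1")
E
```

```text
time: 1.35
position: [0.5767, 0.2358, 0.1816]
tool_rot: [0.122, -3.137, 0.001]
ft_force: [-0.3, 0.1, 0.4]
grip_width: 1.002
grip_force: 0.0
t 1.35 pos [0.5767 0.2358 0.1816] yaw 94.46 F [-0.27  0.1   0.36] w 0.0872 0.0
shift [-0.0049 -0.0101  0.1726] turn [-0.02 -0.12  0.06] j7 [-0.54  0.29  0.14  1.58 -0.04  1.28  1.25]
```

View pics/w1.png

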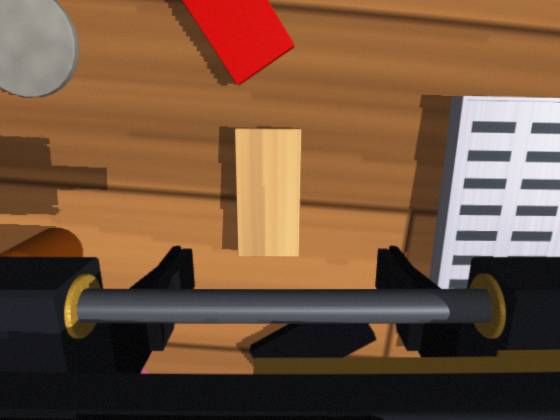

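The pale plank is seen clearly from the wrist, with top corners at (236,129), (300,129), (298,256) and (239,256). The jar is at the left, at the far edge of the hand.

```bash
python3 - <<'E'
from h import *
w=px2w("w1",[(236,129),(301,129),(298.5,256),(238.5,256)],0.014);print(w.round(4),w.mean(0))
print([np.linalg.norm(w[i]-w[(i+1)%4]).round(4) for i in range(4)])
d=w[0]-w[3]+w[1]-w[2];print(np.degrees(np.arctan2(d[1],d[0]))-180)
p=np.array([0.5767,.2358,0.014]);print(w2px("w1",p))
E
python3 go.py 0.582 0.226 0.005 94.4
```

```text
[[0.525  0.1895 0.014 ]
 [0.5207 0.2457 0.014 ]
 [0.6391 0.254  0.014 ]
 [0.6436 0.197  0.014 ]] [0.58212313 0.22155217 0.014     ]
[np.float64(0.0564), np.float64(0.1188), np.float64(0.0573), np.float64(0.1188)]
-356.1837105838988
[[284.55057733 190.8888992 ]]
t 1.4 pos [0.5763 0.2376 0.1824] yaw 94.61 F [-0.36  0.49  0.55] w 0.0869 0.0
shift [-0.005  -0.0122  0.1773] turn [ 0.05 -0.06  0.21] j7 [-0.55  0.28  0.14  1.58 -0.04  1.28  1.25]
```

```bash
python3 - <<'E'
from h import *
print(px2w("s0",[(269.5,207)],0.095),px2w("s0",[(269.5,228)],0.0), px2w("s0",[(311,202)],0.009))
E
python3 go.py 0.582 0.2225 0.03 94.0
```

```text
[[0.65353079 0.01982134 0.095     ]] [[0.65750104 0.0260118  0.        ]] [[0.47327651 0.01299596 0.009     ]]
t 1.4 pos [0.5763 0.2376 0.1824] yaw 94.61 F [-0.36  0.49  0.55] w 0.0869 0.0
shift [-0.0047 -0.0156  0.1523] turn [ 0.05 -0.06  0.61] j7 [-0.55  0.28  0.14  1.58 -0.04  1.28  1.25]
```

Clear of the jar (0.655, 0.02). Descending.

```bash
python3 -m handwheel '[{"x":-0.005,"y":-0.014,"z":0.03,"wx":0,"wy":0,"wz":0.5},{"x":-0.005,"y":-0.014,"z":0.065,"wx":0,"wy":0,"wz":0.5},{"x":-0.005,"y":-0.014,"z":0.1,"wx":0,"wy":0,"wz":0.5},{"x":-0.005,"y":-0.014,"z":0.13,"wx":0,"wy":0,"wz":0.5},{"x":-0.005,"y":-0.014,"z":0.15,"wx":0,"wy":0,"wz":0.5},{"x":-0.005,"y":-0.014,"z":0.152,"wx":0,"wy":0,"wz":0.5},{"x":-0.005,"y":-0.014,"z":0.152,"wx":0,"wy":0,"wz":0.5}]' 0.087
python3 go.py 0.582 0.2225 0.004 94.0
```

```text
time: 1.98
position: [0.5816, 0.2247, 0.0301]
tool_rot: [0.116, -3.137, -0.0]
ft_force: [0.1, -0.8, 0.5]
grip_width: 0.998
grip_force: 0.0
t 1.98 pos [0.5816 0.2247 0.0301] yaw 94.23 F [ 0.09 -0.79  0.54] w 0.0869 0.0
shift [-0.0003 -0.0023  0.0261] turn [ 0.02 -0.11  0.23] j7 [-0.52  0.42  0.13  1.72 -0.07  1.    1.28]
```

```bash
python3 -m handwheel '[{"x":0,"y":-0.002,"z":0.012,"wx":0,"wy":0,"wz":0},{"x":0,"y":-0.002,"z":0.022,"wx":0,"wy":0,"wz":0},{"x":0,"y":-0.002,"z":0.026,"wx":0,"wy":0,"wz":0},{"x":0,"y":-0.002,"z":0.026,"wx":0,"wy":0,"wz":0}]' 0.087
python3 -m handwheel '[{"x":0,"y":0,"z":0,"wx":0,"wy":0,"wz":0},{"x":0,"y":0,"z":0,"wx":0,"wy":0,"wz":0},{"x":0,"y":0,"z":0,"wx":0,"wy":0,"wz":0},{"x":0,"y":0,"z":0,"wx":0,"wy":0,"wz":0},{"x":0,"y":0,"z":0,"wx":0,"wy":0,"wz":0},{"x":0,"y":0,"z":0,"wx":0,"wy":0,"wz":0},{"x":0,"y":0,"z":0,"wx":0,"wy":0,"wz":0},{"x":0,"y":0,"z":0,"wx":0,"wy":0,"wz":0}]' 0.045 15
python3 go.py 0.582 0.2225 0.18 94.0
```

```text
time: 2.32
position: [0.5827, 0.2207, 0.0039]
tool_rot: [0.112, -3.139, 0.001]
ft_force: [-0.2, -0.5, -0.9]
grip_width: 1.004
grip_force: 0.0
time: 2.98
position: [0.5834, 0.221, 0.0049]
tool_rot: [-0.112, 3.139, 0.0]
ft_force: [-0.5, 1.0, 1.9]
grip_width: 0.665
grip_force: 15.0
t 2.98 pos [0.5834 0.221  0.0049] yaw 94.07 F [-0.52  0.98  1.92] w 0.0579 15.0
shift [ 0.0012  0.0017 -0.1751] turn [0.01 0.02 0.07] j7 [-0.51  0.45  0.13  1.74 -0.07  0.95  1.29]
```

```bash
python3 -m handwheel '[{"x":0,"y":0,"z":-0.03,"wx":0,"wy":0,"wz":0},{"x":0,"y":0,"z":-0.07,"wx":0,"wy":0,"wz":0},{"x":0,"y":0,"z":-0.11,"wx":0,"wy":0,"wz":0},{"x":0,"y":0,"z":-0.15,"wx":0,"wy":0,"wz":0},{"x":0,"y":0,"z":-0.19,"wx":0,"wy":0,"wz":0},{"x":0,"y":0,"z":-0.21,"wx":0,"wy":0,"wz":0},{"x":0,"y":0,"z":-0.22,"wx":0,"wy":0,"wz":0},{"x":0,"y":0,"z":-0.22,"wx":0,"wy":0,"wz":0}]'
python3 - <<'E'
from h import *
print(np.array(ctrl.get_image("wrist")["hand_eye"]).round(3))
d=np.load("pics/w1.npz");print(d["K"].round(1),d["k1"])
E
python3 go.py 0.582 0.2225 0.18 94.0
```

```text
time: 3.65
position: [0.5844, 0.2213, 0.2271]
tool_rot: [-0.111, 3.135, 0.003]
ft_force: [0.4, -0.5, -0.6]
grip_width: 0.665
grip_force: 15.0
[[ 0.    -0.962 -0.274  0.077]
 [ 1.     0.     0.001 -0.   ]
 [-0.001 -0.274  0.962 -0.162]
 [ 0.     0.     0.     1.   ]]
[[372.2   0.  284.6]
 [  0.  372.2 208.7]
 [  0.    0.    1. ]] -0.024947253022122008
t 3.7 pos [0.5833 0.2209 0.2245] yaw 94.07 F [-0.87 -0.49 -0.65] w 0.0578 15.0
shift [0.0012 0.0017 0.0445] turn [0.01 0.03 0.07] j7 [-0.53  0.26  0.15  1.53 -0.04  1.36  1.27]
```

```bash
python3 -m handwheel '[{"x":0,"y":-0.03,"z":0,"wx":0,"wy":0,"wz":0},{"x":0,"y":-0.07,"z":0,"wx":0,"wy":0,"wz":0},{"x":0,"y":-0.11,"z":0,"wx":0,"wy":0,"wz":4},{"x":0,"y":-0.15,"z":0,"wx":0,"wy":0,"wz":8},{"x":0,"y":-0.19,"z":0,"wx":0,"wy":0,"wz":12},{"x":0,"y":-0.23,"z":0,"wx":0,"wy":0,"wz":16},{"x":0,"y":-0.27,"z":0,"wx":0,"wy":0,"wz":20},{"x":0,"y":-0.31,"z":0,"wx":0,"wy":0,"wz":20},{"x":0,"y":-0.34,"z":0,"wx":0,"wy":0,"wz":20},{"x":0,"y":-0.35,"z":0,"wx":0,"wy":0,"wz":20}]'
python3 go.py 0.631 -0.213 0.225 73.5
```

```text
time: 4.53
position: [0.6055, -0.1357, 0.2213]
tool_rot: [-0.448, -3.105, 0.007]
ft_force: [-0.3, -0.1, -1.7]
grip_width: 0.662
grip_force: 15.0
t 4.53 pos [ 0.6055 -0.1357  0.2213] yaw 73.58 F [-0.26 -0.11 -1.67] w 0.0576 15.0
shift [-0.0463 -0.067  -0.0036] turn [-0.28 -0.24  0.08] j7 [-0.15  0.27  0.4   1.54 -0.1   1.36  1.54]
```

```bash
python3 -m handwheel '[{"x":-0.02,"y":-0.03,"z":0,"wx":0,"wy":0,"wz":0},{"x":-0.04,"y":-0.055,"z":0,"wx":0,"wy":0,"wz":0},{"x":-0.046,"y":-0.067,"z":0,"wx":0,"wy":0,"wz":0},{"x":-0.046,"y":-0.067,"z":0,"wx":0,"wy":0,"wz":0},{"x":-0.046,"y":-0.067,"z":0,"wx":0,"wy":0,"wz":0},{"x":-0.046,"y":-0.067,"z":0,"wx":0,"wy":0,"wz":0}]'
python3 go.py 0.631 -0.213 0.225 73.5;python3 - <<'E'
from h import *
save("wrist","w2");a=cv2.imread("pics/w2.png");cv2.imwrite("pics/w2b.png",cv2.resize(a,(800,600),interpolation=cv2.INTER_CUBIC))
E
```

```text
time: 5.03
position: [0.6336, -0.2028, 0.2229]
tool_rot: [-0.432, -3.109, -0.003]
ft_force: [-0.2, 1.2, -0.2]
grip_width: 0.665
grip_force: 15.0
t 5.03 pos [ 0.6336 -0.2028  0.2229] yaw 74.19 F [-0.23  1.21 -0.24] w 0.0578 15.0
shift [-0.0003 -0.0105 -0.0021] turn [ 0.09 -0.17  0.69] j7 [-0.05  0.37  0.42  1.42 -0.15  1.39  1.67]
```

View pics/w2b.png

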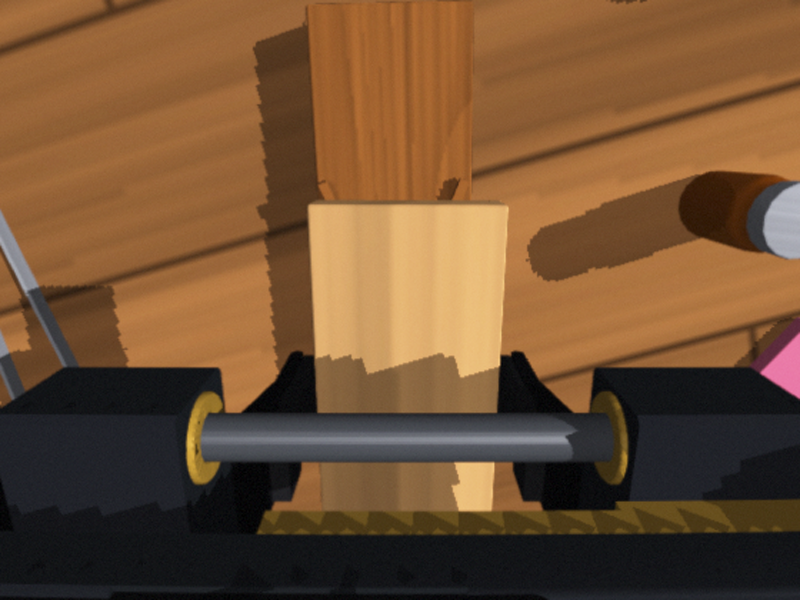

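The wrist view shows the ledge front corners at (306,4) and (474,4). The left side runs to about (317,180) and the right side to about (471,175). The guide tips are near (320,182) and (459,180), and the near end of the held plank is at (309,205) to (507,207).

```bash
python3 - <<'E'
from h import *
h=px2w("w2",np.array([(306,4),(474,4),(317,180),(471,175)])*.7,0.0375)
print(h.round(4),np.linalg.norm(h[0]-h[1]))
for a,b in((0,2),(1,3)):
  d=h[b]-h[a];print(np.degrees(np.arctan2(d[1],d[0])))
d=h[1]-h[0];print("front",np.degrees(np.arctan2(d[1],d[0]))-90)
g=px2w("w2",np.array([(320,182),(459,180)])*.7,0.046);print("guides",g.round(4),np.linalg.norm(g[0]-g[1]))
p=px2w("w2",np.array([(309,203),(507,206)])*.7,0.2229+.010)
d=p[1]-p[0];print("plank",p.round(4),np.linalg.norm(d),np.degrees(np.arctan2(d[1],d[0])))
print((p.mean(0)))
E
python3 go.py 0.631 -0.213 0.225 73.5
```

```text
[[ 0.4644 -0.2169  0.0375]
 [ 0.4915 -0.1214  0.0375]
 [ 0.5633 -0.2426  0.0375]
 [ 0.5871 -0.1471  0.0375]] 0.09933189866565838
-14.5661526505349
-15.078284580789566
front -15.818112733758525
guides [[ 0.5649 -0.2397  0.046 ]
 [ 0.5874 -0.1559  0.046 ]] 0.0867618509221105
plank [[ 0.5671 -0.2132  0.2329]
 [ 0.5831 -0.1595  0.2329]] 0.05604323990901806 73.33741289988038
[ 0.57510985 -0.18632728  0.2329    ]
t 5.08 pos [ 0.6338 -0.2025  0.2234] yaw 74.23 F [-0.83 -0.05 -0.48] w 0.0579 15.0
shift [-0.0002 -0.0108 -0.0016] turn [ 0.09 -0.12  0.73] j7 [-0.05  0.37  0.42  1.42 -0.15  1.39  1.67]
```

```bash
python3 -m handwheel '[{"x":0.035,"y":0,"z":0,"wx":0,"wy":0,"wz":0},{"x":0.07,"y":0,"z":0.02,"wx":0,"wy":0,"wz":0},{"x":0.1,"y":-0.005,"z":0.05,"wx":0,"wy":0,"wz":0},{"x":0.115,"y":-0.01,"z":0.08,"wx":0,"wy":0,"wz":0},{"x":0.115,"y":-0.01,"z":0.11,"wx":0,"wy":0,"wz":0},{"x":0.115,"y":-0.01,"z":0.14,"wx":0,"wy":0,"wz":0},{"x":0.115,"y":-0.01,"z":0.145,"wx":0,"wy":0,"wz":0},{"x":0.115,"y":-0.01,"z":0.145,"wx":0,"wy":0,"wz":0}]'
python3 go.py 0.5204 -0.1816 0.0425 74.5
```

```text
time: 5.75
position: [0.5191, -0.1812, 0.078]
tool_rot: [-0.431, -3.108, -0.001]
ft_force: [0.6, 0.5, -0.3]
grip_width: 0.661
grip_force: 15.0
t 5.75 pos [ 0.5191 -0.1812  0.078 ] yaw 74.2 F [ 0.57  0.46 -0.33] w 0.0575 15.0
shift [-0.0015 -0.      0.0355] turn [ 0.02 -0.25 -0.3 ] j7 [-0.08  0.24  0.42  1.88 -0.11  1.05  1.68]
```

```bash
python3 -m handwheel '[{"x":0,"y":0,"z":0.015,"wx":0,"wy":0,"wz":0},{"x":0,"y":0,"z":0.027,"wx":0,"wy":0,"wz":0},{"x":0,"y":0,"z":0.033,"wx":0,"wy":0,"wz":0},{"x":0,"y":0,"z":0.035,"wx":0,"wy":0,"wz":0},{"x":0,"y":0,"z":0.036,"wx":0,"wy":0,"wz":0},{"x":0,"y":0,"z":0.036,"wx":0,"wy":0,"wz":0}]'
python3 go.py 0.5204 -0.1816 0.0425 74.5
```

```text
time: 6.25
position: [0.521, -0.1834, 0.0441]
tool_rot: [0.435, 3.111, -0.0]
ft_force: [-0.0, 0.2, -0.3]
grip_width: 0.664
grip_force: 15.0
t 6.25 pos [ 0.521  -0.1834  0.0441] yaw 74.08 F [-0.    0.25 -0.28] w 0.0578 15.0
shift [0.0011 0.0016 0.0016] turn [ 0.    0.04 -0.42] j7 [-0.07  0.29  0.41  1.9  -0.14  0.98  1.7 ]
```

```bash
for i in 1 2; do python3 -m handwheel '[{"x":0,"y":0,"z":0.001,"wx":0,"wy":0,"wz":0},{"x":0,"y":0,"z":0.001,"wx":0,"wy":0,"wz":0},{"x":0,"y":0,"z":0.001,"wx":0,"wy":0,"wz":0}]' | grep -E "posi|ft"; done
```

```text
position: [0.5209, -0.1834, 0.0429]
ft_force: [0.0, 0.4, -0.2]
position: [0.521, -0.1835, 0.0423]
ft_force: [-1.1, 1.1, 5.6]
```

Contact (5.6 N upward). Open partway, then rise slowly.

```bash
python3 -m handwheel '[{"x":0,"y":0,"z":0,"wx":0,"wy":0,"wz":0},{"x":0,"y":0,"z":0,"wx":0,"wy":0,"wz":0},{"x":0,"y":0,"z":0,"wx":0,"wy":0,"wz":0},{"x":0,"y":0,"z":0,"wx":0,"wy":0,"wz":0},{"x":0,"y":0,"z":0,"wx":0,"wy":0,"wz":0},{"x":0,"y":0,"z":0,"wx":0,"wy":0,"wz":0}]' 0.078
python3 -m handwheel '[{"x":0,"y":0,"z":-0.02,"wx":0,"wy":0,"wz":0},{"x":0,"y":0,"z":-0.05,"wx":0,"wy":0,"wz":0},{"x":0,"y":0,"z":-0.09,"wx":0,"wy":0,"wz":0},{"x":0,"y":0,"z":-0.12,"wx":0,"wy":0,"wz":0},{"x":0,"y":0,"z":-0.14,"wx":0,"wy":0,"wz":0},{"x":0,"y":0,"z":-0.14,"wx":0,"wy":0,"wz":0},{"x":0,"y":0,"z":-0.14,"wx":0,"wy":0,"wz":0}]'
python3 go.py 0.5204 -0.1816 0.0425 74.5
python3 - <<'E'
from h import *
save("wrist","w3");a=cv2.imread("pics/w3.png");cv2.imwrite("pics/w3b.png",cv2.resize(a,(800,600),interpolation=cv2.INTER_CUBIC))
save("scene","s3");a=cv2.imread("pics/s3.png")
E
```

```text
time: 7.25
position: [0.5206, -0.1833, 0.0414]
tool_rot: [-0.435, -3.111, -0.0]
ft_force: [-0.5, 0.3, 0.5]
grip_width: 0.888
grip_force: 0.0
time: 7.83
position: [0.5214, -0.1835, 0.1828]
tool_rot: [0.435, 3.108, 0.0]
ft_force: [0.8, -0.5, -1.1]
grip_width: 0.897
grip_force: 0.0
t 7.83 pos [ 0.5214 -0.1835  0.1828] yaw 74.08 F [ 0.84 -0.53 -1.09] w 0.078 0.0
shift [0.0019 0.0015 0.1403] turn [ 0.03  0.16 -0.42] j7 [-0.1   0.14  0.43  1.77 -0.06  1.25  1.64]
```

View pics/w3b.png

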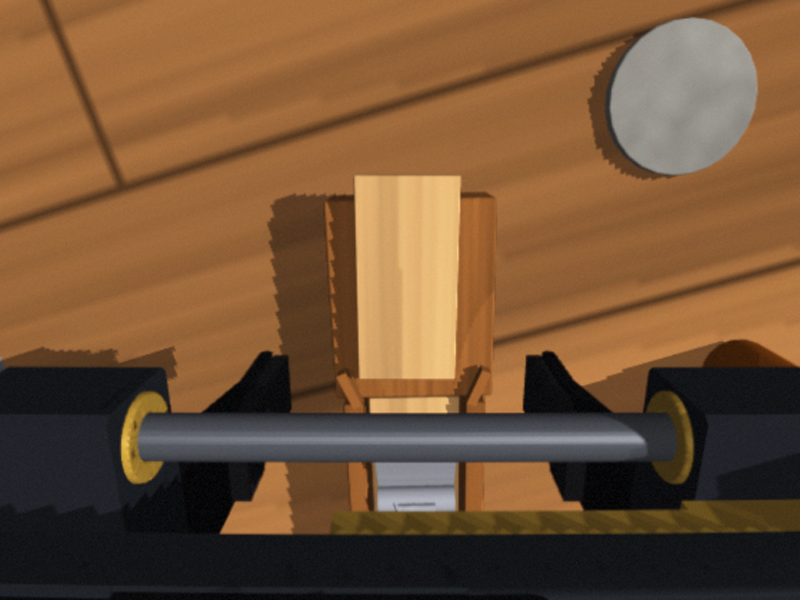

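The plank lies on the ledge: near corners (355,176) and (461,176), far corners (360,380) and (456,379). Ledge corners are (326,197) and (495,195), and the inner rail starts are at about (367,404) and (463,403).

Run:
```python
from h import *
z=[.0515]*4+[.0375]*2+[.046]*2
P=px2w("w3",np.array([(355,176),(461,176),(361,379.5),(456,379),(326,197),(495,195),(367,404),(463,403)])*.7,z)
pm=P[:4].mean(0);f=P[4:6].mean(0);m=P[6:8].mean(0)
print(P.round(4),[np.linalg.norm(P[i]-P[i+1]).round(4) for i in(0,2,4,6)])
d=P[2:4].mean(0)-P[:2].mean(0);print("plank",pm,np.linalg.norm(d),np.degrees(np.arctan2(d[1],d[0])))
d=m-f;hy=np.arctan2(d[1],d[0]);print("holder",m,np.linalg.norm(d[:2]),np.degrees(hy))
d=P[5]-P[4];print(np.degrees(np.arctan2(d[1],d[0]))-90)
for y in(hy,np.radians(-15.5)):
  u=np.array([np.cos(y),np.sin(y)]);v=np.array([-u[1],u[0]])
  for q in (m,f):
    e=(pm-q)[:2];print("plank in holder from",e@u,e@v)
```

```text
[[ 0.4549 -0.1939  0.0515]
 [ 0.4706 -0.1391  0.0515]
 [ 0.5696 -0.2261  0.0515]
 [ 0.5849 -0.1713  0.0515]
 [ 0.4619 -0.2147  0.0375]
 [ 0.4872 -0.1219  0.0375]
 [ 0.5887 -0.2286  0.046 ]
 [ 0.6044 -0.1713  0.046 ]] [np.float64(0.057), np.float64(0.0569), np.float64(0.0962), np.float64(0.0595)]
plank [ 0.52000815 -0.18258217  0.0515    ] 0.11895369314481008 -15.718812410466677
holder [ 0.59655565 -0.19996526  0.046     ] 0.12602112404187876 -14.544119284077114
-15.23392683382042
plank in holder from -0.07845984274280617 -0.0023969827092635548
plank in holder from 0.047561281299072604 -0.0023969827092635526
plank in holder from -0.07840893643434155 -0.003705554826172496
plank in holder from 0.04759465019913721 -0.001603208451758563
```

```bash
python3 -m handwheel '[{"x":0.03,"y":0,"z":0,"wx":0,"wy":0,"wz":0},{"x":0.06,"y":0,"z":0,"wx":0,"wy":0,"wz":-0.7},{"x":0.09,"y":0.001,"z":0,"wx":0,"wy":0,"wz":-0.7},{"x":0.09,"y":0.001,"z":0.03,"wx":0,"wy":0,"wz":-0.7},{"x":0.09,"y":0.001,"z":0.06,"wx":0,"wy":0,"wz":-0.7},{"x":0.09,"y":0.001,"z":0.06,"wx":0,"wy":0,"wz":-0.7},{"x":0.09,"y":0.001,"z":0.06,"wx":0,"wy":0,"wz":-0.7}]' 0 20
python3 go.py 0.435 -0.1575 0.0435 74.8
```

```text
time: 8.52
position: [0.4322, -0.1572, 0.1196]
tool_rot: [-0.416, -3.108, 0.0]
ft_force: [-0.5, -0.1, 0.9]
grip_width: 0.453
grip_force: 0.0
t 8.52 pos [ 0.4322 -0.1572  0.1196] yaw 74.76 F [-0.52 -0.06  0.95] w 0.0394 0.0
shift [-0.0032  0.0005  0.0761] turn [-0.04 -0.32 -0.04] j7 [-0.13 -0.01  0.42  2.04  0.01  1.11  1.59]
```

```bash
python3 -m handwheel '[{"x":0,"y":0,"z":0,"wx":0,"wy":0,"wz":0},{"x":0,"y":0,"z":0,"wx":0,"wy":0,"wz":0},{"x":0,"y":0,"z":0.03,"wx":0,"wy":0,"wz":0},{"x":-0.002,"y":0,"z":0.055,"wx":0,"wy":0,"wz":0},{"x":-0.002,"y":0,"z":0.07,"wx":0,"wy":0,"wz":0},{"x":-0.002,"y":0,"z":0.076,"wx":0,"wy":0,"wz":0},{"x":-0.002,"y":0,"z":0.076,"wx":0,"wy":0,"wz":0},{"x":-0.002,"y":0,"z":0.076,"wx":0,"wy":0,"wz":0}]' 0 20
python3 go.py 0.435 -0.1575 0.0435 74.8
```

```text
time: 9.18
position: [0.4373, -0.1586, 0.0466]
tool_rot: [0.416, 3.112, -0.0]
ft_force: [0.3, 0.5, -0.4]
grip_width: 0.011
grip_force: 0.0
t 9.18 pos [ 0.4373 -0.1586  0.0466] yaw 74.77 F [ 0.27  0.54 -0.38] w 0.001 0.0
shift [0.0025 0.0004 0.0031] turn [-0.    0.09 -0.03] j7 [-0.12  0.1   0.43  2.11 -0.05  0.94  1.64]
```

```bash
python3 -m handwheel '[{"x":-0.005,"y":0,"z":0.002,"wx":0,"wy":0,"wz":0},{"x":-0.01,"y":0,"z":0.002,"wx":0,"wy":0,"wz":0},{"x":-0.015,"y":0,"z":0.002,"wx":0,"wy":0,"wz":0},{"x":-0.02,"y":0,"z":0.002,"wx":0,"wy":0,"wz":0},{"x":-0.025,"y":0,"z":0.002,"wx":0,"wy":0,"wz":0},{"x":-0.03,"y":0,"z":0.002,"wx":0,"wy":0,"wz":0},{"x":-0.035,"y":0,"z":0.002,"wx":0,"wy":0,"wz":0},{"x":-0.04,"y":0,"z":0.002,"wx":0,"wy":0,"wz":0},{"x":-0.045,"y":0,"z":0.002,"wx":0,"wy":0,"wz":0},{"x":-0.05,"y":0,"z":0.002,"wx":0,"wy":0,"wz":0}]'
python3 go.py 0.435 -0.1575 0.0435 74.8
python3 -m handwheel '[{"x":-0.005,"y":0,"z":0,"wx":0,"wy":0,"wz":0},{"x":-0.01,"y":0,"z":0,"wx":0,"wy":0,"wz":0},{"x":-0.015,"y":0,"z":0,"wx":0,"wy":0,"wz":0},{"x":-0.02,"y":0,"z":0,"wx":0,"wy":0,"wz":0},{"x":-0.025,"y":0,"z":0,"wx":0,"wy":0,"wz":0},{"x":-0.03,"y":0,"z":0,"wx":0,"wy":0,"wz":0},{"x":-0.035,"y":0,"z":0,"wx":0,"wy":0,"wz":0},{"x":-0.035,"y":0,"z":0,"wx":0,"wy":0,"wz":0}]'
python3 go.py 0.59 -0.1995 0.0435 74.8
python3 - <<'E'
from h import *
save("scene","s4");a=cv2.imread("pics/s4.png")[140:230,190:310];cv2.imwrite("pics/s4b.png",cv2.resize(a,None,fx=6,fy=6,interpolation=cv2.INTER_CUBIC))
E
```

```text
time: 10.02
position: [0.485, -0.1715, 0.0435]
tool_rot: [-0.416, -3.114, -0.0]
ft_force: [-0.5, -0.1, 0.3]
grip_width: 0.002
grip_force: 0.2
t 10.02 pos [ 0.485  -0.1715  0.0435] yaw 74.77 F [-0.55 -0.11  0.3 ] w 0.0001 0.19
shift [0.0519 0.0004 0.    ] turn [ 0.   -0.   -0.03] j7 [-0.1   0.21  0.43  2.   -0.11  0.96  1.68]
time: 10.68
position: [0.5187, -0.1806, 0.0434]
tool_rot: [-0.416, -3.113, 0.0]
ft_force: [-1.7, 1.3, 0.9]
grip_width: 0.003
grip_force: 0.7
t 10.68 pos [ 0.5187 -0.1806  0.0434] yaw 74.77 F [-1.68  1.34  0.87] w 0.0002 0.74
shift [-0.0738  0.0005 -0.0001] turn [-0.01 -0.03 -0.03] j7 [-0.08  0.28  0.42  1.91 -0.14  0.98  1.71]
```

View pics/s4b.png

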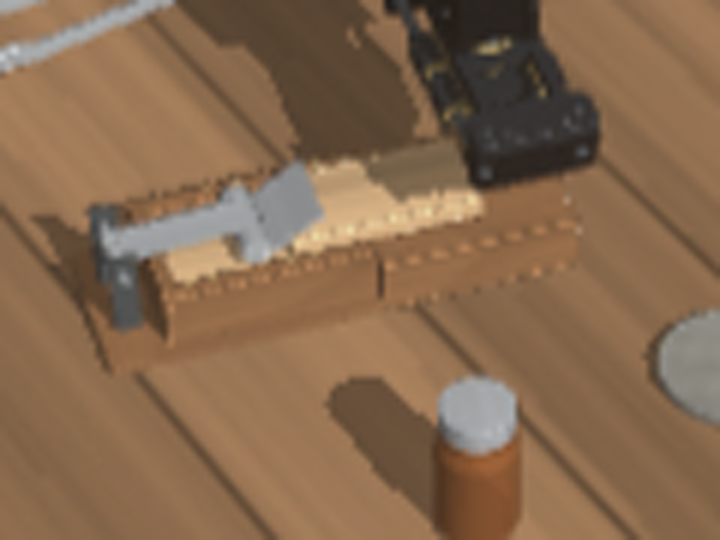

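The plank is between the rails, with its front under the plate (crop ~(310,200)) and the fingers at its near end (~(475,190)). About 74 mm remains, so I keep pushing.

```bash
python3 -m handwheel '[{"x":-0.005,"y":0,"z":0,"wx":0,"wy":0,"wz":0},{"x":-0.01,"y":0,"z":0,"wx":0,"wy":0,"wz":0},{"x":-0.015,"y":0,"z":0,"wx":0,"wy":0,"wz":0},{"x":-0.02,"y":0,"z":0,"wx":0,"wy":0,"wz":0},{"x":-0.025,"y":0,"z":0,"wx":0,"wy":0,"wz":0},{"x":-0.03,"y":0,"z":0,"wx":0,"wy":0,"wz":0}]' | grep -E "posi|ft"
python3 -m handwheel '[{"x":-0.005,"y":0,"z":0,"wx":0,"wy":0,"wz":0},{"x":-0.01,"y":0,"z":0,"wx":0,"wy":0,"wz":0},{"x":-0.015,"y":0,"z":0,"wx":0,"wy":0,"wz":0},{"x":-0.02,"y":0,"z":0,"wx":0,"wy":0,"wz":0},{"x":-0.025,"y":0,"z":0,"wx":0,"wy":0,"wz":0},{"x":-0.03,"y":0,"z":0,"wx":0,"wy":0,"wz":0},{"x":-0.03,"y":0,"z":0,"wx":0,"wy":0,"wz":0}]' | grep -E "posi|ft"
python3 go.py 0.59 -0.1995 0.0435 74.8
```

```text
position: [0.5485, -0.1887, 0.0437]
ft_force: [-2.6, 0.5, -0.6]
position: [0.5776, -0.1966, 0.0437]
ft_force: [-0.2, -0.5, 0.1]
t 11.82 pos [ 0.5776 -0.1966  0.0437] yaw 74.78 F [-0.16 -0.51  0.14] w 0.0003 0.0
shift [-0.0128  0.0005  0.0002] turn [-0.01  0.09 -0.02] j7 [-0.05  0.4   0.41  1.76 -0.18  1.02  1.73]
```

```bash
python3 -m handwheel '[{"x":-0.003,"y":0,"z":0,"wx":0,"wy":0,"wz":0},{"x":-0.006,"y":0,"z":0,"wx":0,"wy":0,"wz":0},{"x":-0.008,"y":0,"z":0,"wx":0,"wy":0,"wz":0},{"x":-0.008,"y":0,"z":0,"wx":0,"wy":0,"wz":0}]' | grep -E "posi|ft"
for i in 1 2 3; do python3 -m handwheel '[{"x":-0.001,"y":0,"z":0,"wx":0,"wy":0,"wz":0},{"x":-0.0015,"y":0,"z":0,"wx":0,"wy":0,"wz":0},{"x":-0.0015,"y":0,"z":0,"wx":0,"wy":0,"wz":0}]' | grep -E "posi|ft";done
python3 - <<'E'
from h import *
save("scene","s5");a=cv2.imread("pics/s5.png")[140:230,190:310];cv2.imwrite("pics/s5b.png",cv2.resize(a,None,fx=6,fy=6,interpolation=cv2.INTER_CUBIC))
E
```

```text
position: [0.5843, -0.1985, 0.0436]
ft_force: [-0.9, -0.3, 0.8]
position: [0.5852, -0.1987, 0.0436]
ft_force: [-2.2, 0.7, 1.1]
position: [0.5869, -0.1992, 0.0436]
ft_force: [-1.4, 0.8, 1.2]
position: [0.5885, -0.1996, 0.0434]
ft_force: [-1.8, 0.6, -0.5]
```

View pics/s5b.png

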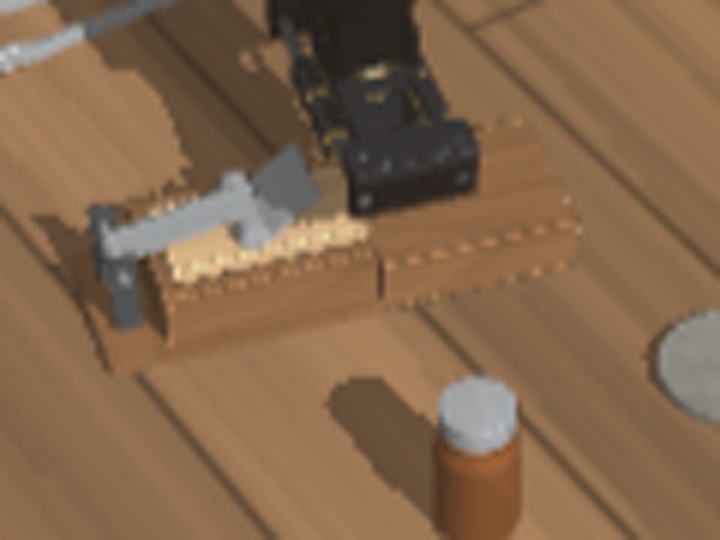

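The plank is under the lifted arm and nearly home, with its near end at the mouth (~(365,225)). There's no stop force yet, so I creep on until it rises.

```bash
for i in 1 2; do python3 -m handwheel '[{"x":-0.0008,"y":0,"z":0,"wx":0,"wy":0,"wz":0},{"x":-0.0015,"y":0,"z":0,"wx":0,"wy":0,"wz":0},{"x":-0.0015,"y":0,"z":0,"wx":0,"wy":0,"wz":0}]' | grep -E "posi|ft";done
```

```text
position: [0.5895, -0.1999, 0.0435]
ft_force: [-2.1, 0.4, -0.1]
position: [0.5895, -0.1999, 0.0434]
ft_force: [-6.1, 1.7, 2.8]
```

```bash
python3 -m handwheel '[{"x":-0.0005,"y":0,"z":0,"wx":0,"wy":0,"wz":0},{"x":-0.001,"y":0,"z":0,"wx":0,"wy":0,"wz":0},{"x":-0.001,"y":0,"z":0,"wx":0,"wy":0,"wz":0}]' | grep -E "posi|ft"
```

```text
position: [0.5896, -0.2, 0.0434]
ft_force: [-7.9, 1.9, 4.7]
```

Against the stop: the force rises and the position holds. Back off along the ledge, rise, and look.

```bash
python3 -m handwheel '[{"x":0.004,"y":0,"z":0,"wx":0,"wy":0,"wz":0},{"x":0.01,"y":0,"z":0,"wx":0,"wy":0,"wz":0},{"x":0.03,"y":0,"z":0,"wx":0,"wy":0,"wz":0},{"x":0.06,"y":0,"z":0,"wx":0,"wy":0,"wz":0},{"x":0.06,"y":0,"z":-0.03,"wx":0,"wy":0,"wz":0},{"x":0.06,"y":0,"z":-0.07,"wx":0,"wy":0,"wz":0},{"x":0.06,"y":0,"z":-0.11,"wx":0,"wy":0,"wz":0},{"x":0.06,"y":0,"z":-0.15,"wx":0,"wy":0,"wz":0},{"x":0.06,"y":0,"z":-0.15,"wx":0,"wy":0,"wz":0},{"x":0.06,"y":0,"z":-0.15,"wx":0,"wy":0,"wz":0}]'
python3 - <<'E'
from h import *
save("scene","s6");save("wrist","w6")
a=cv2.imread("pics/s6.png")[140:230,190:310];b=cv2.imread("pics/w6.png")[150:420,120:440]
cv2.imwrite("pics/f6.png",np.hstack([cv2.resize(a,(400,300),interpolation=cv2.INTER_CUBIC),cv2.resize(b,(356,300))]))
E
```

```text
time: 14.53
position: [0.5366, -0.1856, 0.1971]
tool_rot: [0.415, 3.105, -0.0]
ft_force: [-0.3, -0.7, -0.8]
grip_width: 0.001
grip_force: 0.0
```

View pics/f6.png

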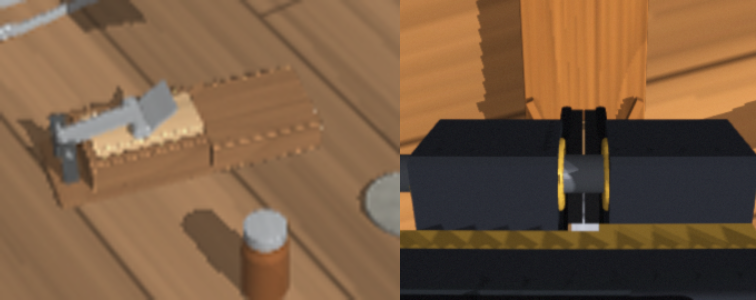

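The plank lies between the rails under the raised arm, with its near end at the mouth. At the stop, the TCP was at holder x = -7.5 mm, which puts the near end at 2 mm as specified. I'm handing it in.

```bash
python3 -c "
from bench import ctrl
print(ctrl.close_job())"
```

```text
the job is handed in; nothing more can be done
None
```

The plank was let go on the ledge, then pushed under the arm until it met the back stop and would go no further. I handed the job in at about 15 s with the gripper clear; the judge returned no verdict.

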